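# Hold the honing steel ready over the chopping board

### The arm

A 6-joint arm with a two-finger parallel gripper is mounted at the origin on the work surface. World frame = base frame: x ahead of the robot, y to its left, z up, the work surface at z = 0. Lengths are in m, angles in degrees, forces in N, time in s.
With the tool pointing down it reaches from about 0.25 to 0.725 m from the base axis. Payload 9.7 kg.
Tool frame: the origin (TCP) lies at the very end of the fingers, on their centre line; the grasp point (between the pads) lies 19 mm behind it; z points along the fingers, y is the line along which they close (so a half turn about z gives the same grasp; the last joint's range is limited). The gripper opens to 85 mm and grips with 20 to 120 N. Pads are 22 mm wide; open, the fingers measure 114 mm over their backs; the gripper's body (76 mm by 85 mm) begins 54 mm behind the grasp point. The pads swing forward as they close: fully open they stand 13 mm farther back than shut.
Start: joints at [-72.078, 4.979, 10.078, 95.1, 0, 90], TCP at [0.169, -0.523, 0.231] pointing down, gripper open.
Joint ranges: [-179.16, 179.16], [-48.56, 103.87], [-65.8, 70.77], [-126.05, 130.52], [-82.76, 87.17], [-180, 180]. Speed limits (degrees/s): [127.2, 127.2, 147.25, 180, 180, 180].

### API

Orientations are given as [roll, pitch, yaw] about the fixed x, y, z axes, in that order (R = Rz(yaw) Ry(pitch) Rx(roll)).
In Python, from workcell import bot gives the robot as it stands.
- The arm moves only by the tool arm_command, never from a script. Its argument "series" is a list of rows, each a list of 4 numbers: the shift along the tool's x, y, z in m, then the turn about the tool's z in rad. A call has exactly 5 rows; each row is the pose to reach, as a shift and turn from the pose commanded when the call began, along the tool's axes at that moment; what a row does not reach only later rows make up. A row lasts 1/10 s, in which the tool goes at most 50 mm and 8.59 degrees, less where a joint would pass 70% of its speed; a pose out of reach is approached as far as the arm can. A call with a gripper value outside its range is refused whole. "hand" is the finger opening in m, from 0 to 0.0854, set as the call begins (left out, the last holds). The fingers move at their own pace and stop on an object; "grip_force" is the grip in N (left out, the last holds). Time passes only in rows, so rows that repeat a pose let the fingers close, or fill a call up. It gives the time, the measured TCP pose, the force, the opening and the grip force at its end, in the units of the state.
- bot.get_obs(): the state, without advancing time (a new reading comes with each control period).
- bot.camera(name): name is "scene" or "side" or "wrist"; returns a dict with "color" (480x640x3 uint8, blue, green, red), "camera_matrix" (3x3 intrinsics, pixels), "xyz" and "orientation" of the camera in the world; the wrist camera has in their place "T_tool_cam" (4x4, takes a point from camera to tool coordinates, whose origin is the TCP and whose axes are the flange's). Camera axes: x right, y up, looking along -z (the intrinsics and any distortion apply to the point x, -y, -z); pixel columns grow to the right and rows downward; lengths in m; the calibration is good to about 2 mm. The wrist camera is an equidistant fisheye: a pixel r from the principal point sees the ray r / f radians off the axis. A picture is of the moment at which its call begins: read the wrist's pose just before it. There is no depth.
- bot.job_done(): hands the job in; it is judged then, once.
Trained networks look in the newest picture that a camera, given by its name, has taken for a name from the list of things; names that differ only in an ending like _2 or _b are one class to them, and where a whole thing is asked for, a point or a joint stands for the part that bears it (a point fixed in the world has none). Each returns a list of dicts, best first, with "confidence" (0 to 1); they miss things now and then, are a little off and sometimes report something else, mostly with a low value. They report only what shows in the picture. A call takes as long as a camera call. They do not tell look-alikes from the thing itself.
- bot.find_in(camera, target): "location" ([column, row] in pixels, amid what is visible of it).
- bot.mark_of(camera, target): "location" ([column, row] in pixels: a listed point, or the origin of a listed thing).
The state is a dict: "time": time; "q": joint angles; "qd": joint speeds; "joint_efforts": joint torques, N m; "ee_pos": TCP position; "tcp_rot": TCP orientation; "wrist_force": force on the tool from outside, world axes, zero at the start; "torque": the same for the moment, N m; "opening": finger opening in m; "grasp_force": force on a finger pad.
Only numpy, scipy, OpenCV 4.12 (cv2) and the standard library are available. Lean on these libraries where they do the work, as an engineer would, in place of code of your own. Each camera call takes 0.05 s, during which the arm holds its last target. There are 200 camera calls.

### The job

I am about to hone the knife: draw the black-handled honing steel up out of its slanted wooden stand, turn it straight upright with the handle on top, and hold it over the round red pad on the chopping board, its tip about three centimetres above the middle of the pad. Do not let it touch the board, and leave the white-handled ceramic rod, the knife, the mug and the jar where they are. Finish while still holding the steel there, in the air and still.

Things in the scene. Friction and masses are not known exactly. Their poses are not given: they have to be found in the camera images.
- steel_grip (a point): Middle of the honing steel's black square handle (24 x 24 mm, 83 mm long along own z, brass band near its end); the steel is loose, about 170 g. Own z runs along the steel from tip to handle end (+z); x, y square to the handle's sides. At the start it leans 35 degrees, handle towards the stand's -x, y level. The brass guard (30 x 30 x 7 mm) ends 48.5 mm below this point and rests on the stand.
- steel_tip (a point): Free tip of the steel's rod (10 mm thick, 140 mm long below the guard, all in the hole at the start), 188.5 mm from steel_grip along the steel's own -z; same axes as steel_grip. The rod slides freely in its hole along own z and is clear once drawn 140 mm.
- ceramic_grip (a point): Middle of the handle of the ceramic rod, a bystander of the same shape, size and lean as the steel, but with a white handle, blue bands and white rod. It stands in the other hole, 90 mm to the side of the steel; the two may be either way round.
- stand: Fixed wooden stand, 175 x 150 mm (own x, y), with a slab leaning 35 degrees towards own -x, roughly towards the robot. Origin on the table, z up; the foot spans x -15 to +160. Two equal square holes, 13 mm wide, 145 mm deep along the slant, open in its upper end at x +37, y +45 and -45, z 148 mm. Wood reaches 165 mm up, the handles in it 230 mm.
- board: Fixed wooden chopping board, 210 mm (own x) x 280 mm (own y) x 22 mm thick; origin on the table under its centre, z up.
- pad_top (a point): Centre of the top face of the round red pad (72 mm across, 4 mm thick) fixed on the board; it is 26 mm above the table, 25 mm from the board's centre towards the board's own -x.
- knife: Kitchen knife lying flat on the far part of the board, a bystander: 260 mm long along its own y, up to 35 mm wide, 16 mm high, black handle; origin on its underside about mid-length.
- mug: White mug, a bystander standing beyond the board and the stand: 80 mm wide, 90 mm high, handle on its own +y; origin at the centre of its underside.
- jar: Amber jar with a red lid, a bystander standing beyond the board and the stand: 60 mm wide, 85 mm high; origin at the centre of its underside.
Mind the look-alikes: they are no part of the job. Leave any orange look-alike of the part that bears steel_grip alone. Several things look just like the stand: the one meant starts farthest to the robot's right.

How it is judged (in metres and radians):
On the way:
1. the steel is drawn out of its hole (tip higher than 130 mm) in the gripper (height (world z) of steel_tip above 0.13 m and contact force between the fingers and steel above 0.5 N), for 0.1 s.
At the end, for the whole second after the job is handed in: The gripper holds the steel, handle up, within 8 degrees of upright, tip within 25 mm (sideways) of the pad's centre and 10 to 60 mm above the pad, touching nothing but the gripper, and still (contact force between the fingers and steel above 0.5 N and angle between steel_tip's own z axis and vertical below 0.14 rad and horizontal distance between steel_tip and pad_top below 0.025 m and height (world z) of steel_tip between 0.036 and 0.086 m and linear speed of steel below 0.03 m/s and angular speed of steel below 0.2 rad/s and contact force between steel and board below 0.05 N and contact force between steel and stand below 0.05 N and contact force between steel and ceramic below 0.05 N and contact force between steel and knife below 0.05 N and contact force between steel and mug below 0.05 N and contact force between steel and jar below 0.05 N); the arm keeps its last pose, push and grip.
It fails at once if the steel touches the board (more than 2 N) (contact force between steel and board above 2 N).
It fails at once if the ceramic rod is displaced by more than 15 mm (distance of ceramic_grip from where it was at the start of the episode above 0.015 m).
It fails at once if the knife is displaced by more than 20 mm (distance of knife from where it was at the start of the episode above 0.02 m).
It fails at once if the mug is displaced by more than 20 mm (distance of mug from where it was at the start of the episode above 0.02 m).
It fails at once if the jar is displaced by more than 20 mm (distance of jar from where it was at the start of the episode above 0.02 m).
It also fails if it takes over 45 s, if anything falls off the work surface, if the arm or the gripper's body presses on something with over 40 N, if the wrist force passes 120 N, or if a joint passes its speed limit or range.

## Working session

There is one attempt and no reset: what is moved stays moved. The work goes in short steps, Python scripts to look and compute and a tool call to move; the robot and the scene stay as the last step left them, time stands still between calls to the robot, and variables do not carry over. Pictures are saved under pics/ and viewed, at most 12 in all, crops included, and the job is handed in when it is done.

Besides the shell and the picture viewer there is one more tool, called after "Request:" by a JSON object that holds its "api" and its "payload", one argument or row to a line. arm_command: Moves the arm, as the interface text tells. Its arguments: {"type":"object","properties":{"series":{"type":"array"},"hand":{"type":"number"},"grip_force":{"type":"number"}},"required":["series"]}

```bash
mkdir -p pics; cat > h.py <<'E'
import numpy as np, cv2
from workcell import bot
from scipy.spatial.transform import Rotation as R
def R_(rpy): return R.from_euler('xyz',rpy,degrees=True).as_matrix()
E
python3 - <<'E'
from h import *
o=bot.get_obs(); print(o['time'],o['ee_pos'],o['tcp_rot'],o['q'],o['opening'])
for c in ('scene','side','wrist'):
    d=bot.camera(c); cv2.imwrite(f'pics/{c}0.png',d['color'])
    print(c,{k:np.round(v,4).tolist() for k,v in d.items() if k!='color'})
    for t in ('steel_grip','ceramic_grip','stand','pad_top','board','knife'):
        print(t,[(np.round(x['location']).tolist(),round(x['confidence'],2)) for x in bot.mark_of(c,t)])
print(bot.get_obs()['time'])
E
```

```text
0.0 [ 0.16916137 -0.523081    0.23060368] [-1.79923831e+02  1.13691464e-03  1.79200962e+01] [-7.20785038e+01  5.00919407e+00  1.00347110e+01  9.51016860e+01
 -1.13505240e-03  9.00014016e+01] 0.08580597448200628
scene {'camera_matrix': [[458.2041, 0.0, 318.1448], [0.0, 458.2041, 241.7934], [0.0, 0.0, 1.0]], 'xyz': [0.9196, 0.6874, 1.1063], 'orientation': [35.6252, -0.6434, 151.068]}
steel_grip [([396.0, 423.0], 0.94), ([346.0, 294.0], 0.83)]
ceramic_grip []
stand [([479.0, 355.0], 0.94), ([339.0, 308.0], 0.62)]
pad_top [([279.0, 195.0], 0.82)]
board [([271.0, 203.0], 0.62), ([247.0, 291.0], 0.59)]
knife [([255.0, 205.0], 0.69), ([279.0, 194.0], 0.27), ([338.0, 310.0], 0.23)]
side {'camera_matrix': [[503.8679, 0.0, 325.6133], [0.0, 503.8679, 238.0928], [0.0, 0.0, 1.0]], 'xyz': [0.2055, 0.8222, 0.877], 'orientation': [47.5444, -0.6154, -152.1511]}
steel_grip [([194.0, 420.0], 0.79), ([274.0, 266.0], 0.75), ([386.0, 205.0], 0.54)]
ceramic_grip [([302.0, 237.0], 0.77)]
stand [([295.0, 314.0], 0.67)]
pad_top [([386.0, 203.0], 0.98)]
board [([377.0, 206.0], 0.57)]
knife [([352.0, 194.0], 0.68)]
wrist {'camera_matrix': [[371.6483, 0.0, 313.7534], [0.0, 371.6483, 241.0872], [0.0, 0.0, 1.0]], 'T_tool_cam': [[-0.0009, 0.9595, 0.2816, 0.0722], [1.0, 0.001, -0.0002, -0.0008], [-0.0004, 0.2816, -0.9595, -0.1427], [0.0, 0.0, 0.0, 1.0]]}
steel_grip []
ceramic_grip []
stand []
pad_top []
board []
knife []
1.05
```

View pictures.

View pics/scene0.png

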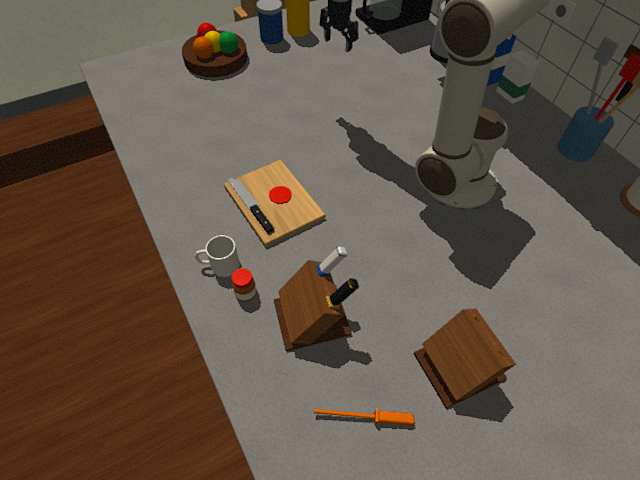

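View pics/side0.png

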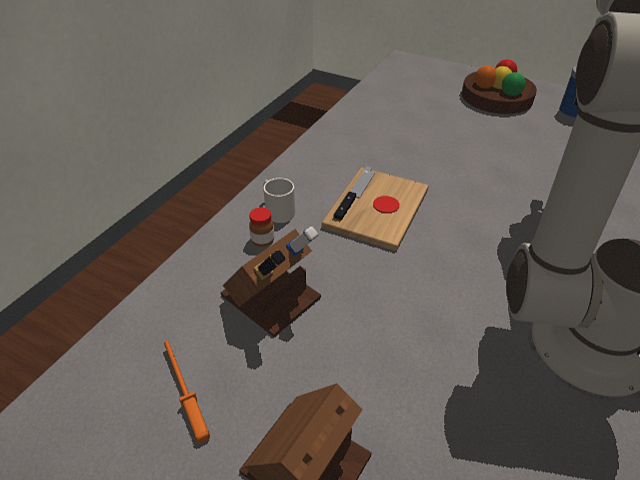

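```bash
cat >> h.py <<'E'
CAM={'scene':(458.2041,318.1448,241.7934,[0.9196,0.6874,1.1063],[35.6252,-0.6434,151.068]),'side':(503.8679,325.6133,238.0928,[0.2055,0.8222,0.877],[47.5444,-0.6154,-152.1511])}
def ray(c,p):
    f,cx,cy,o,r=CAM[c]; v=np.array([(p[0]-cx)/f,-(p[1]-cy)/f,-1]); v=R_(r)@v; return np.array(o),v/np.linalg.norm(v)
def tri(a,b):
    (o1,d1),(o2,d2)=ray('scene',a),ray('side',b)
    t=np.linalg.lstsq(np.c_[d1,-d2],o2-o1,rcond=None)[0]; p,q=o1+t[0]*d1,o2+t[1]*d2
    return (p+q)/2,np.linalg.norm(p-q)
def proj(c,X):
    f,cx,cy,o,r=CAM[c]; v=R_(r).T@(np.array(X)-o); return cx+f*v[0]/-v[2], cy-f*v[1]/-v[2]
def onz(c,p,z):
    o,d=ray(c,p); return o+d*(z-o[2])/d[2]
E
python3 - <<'E'
from h import *
for n,a,b in (('steel',(346,294),(272.5,265)),('ceramic',(333,261),(302,238)),('pad',(279.5,195),(386,203.5))):
    print(n,tri(a,b))
print(onz('scene',(280,195),.026),onz('side',(386,204),.026))
for c,ps in (('scene',[(225,185),(281,162),(325,215),(269,244)]),('side',[(362,167),(428,183),(398,245),(323,223)])):
    print([onz(c,p,.022 ).round(3).tolist() for p in ps])
print('jar',onz('scene',(243,278),.08),onz('side',(261,214),.085),'mug',onz('scene',(220,242),.09),onz('side',(280,184),.09))
for c in ('scene','side'):
    i=cv2.imread(f'pics/{c}0.png'); x,y=(310,260) if c=='scene' else (260,235)
    x-=60;y-=50
    cv2.imwrite(f'pics/{c}crop.png',cv2.resize(i[y:y+120,x:x+160],None,fx=5,fy=5,interpolation=cv2.INTER_CUBIC)); print(c,x,y)
E
```

```text
steel (array([0.60530669, 0.27121111, 0.18661911]), np.float64(0.006063843097113675))
ceramic (array([0.58944469, 0.18405479, 0.19425613]), np.float64(0.0042914357903536355))
pad (array([ 0.55273043, -0.20111163,  0.02705542]), np.float64(0.004308560719556185))
[ 0.55222458 -0.19863177  0.026     ] [ 0.55215825 -0.20353379  0.026     ]
[[0.686, -0.323, 0.022], [0.484, -0.331, 0.022], [0.466, -0.065, 0.022], [0.662, -0.048, 0.022]]
[[0.685, -0.337, 0.022], [0.485, -0.355, 0.022], [0.464, -0.072, 0.022], [0.667, -0.057, 0.022]]
jar [0.7817112  0.05749892 0.08      ] [0.78248264 0.05105655 0.085     ] mug [ 0.79229036 -0.07116659  0.09      ] [ 0.80277396 -0.07080286  0.09      ]
scene 250 210
side 200 185
```

```bash
python3 -c "
import cv2,numpy as np
a=cv2.imread('pics/scenecrop.png');b=cv2.imread('pics/sidecrop.png')
cv2.imwrite('pics/both.png',np.hstack([a[:,200:600],b[:,:400]]))"
```

```text
(no output)
```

View pics/both.png

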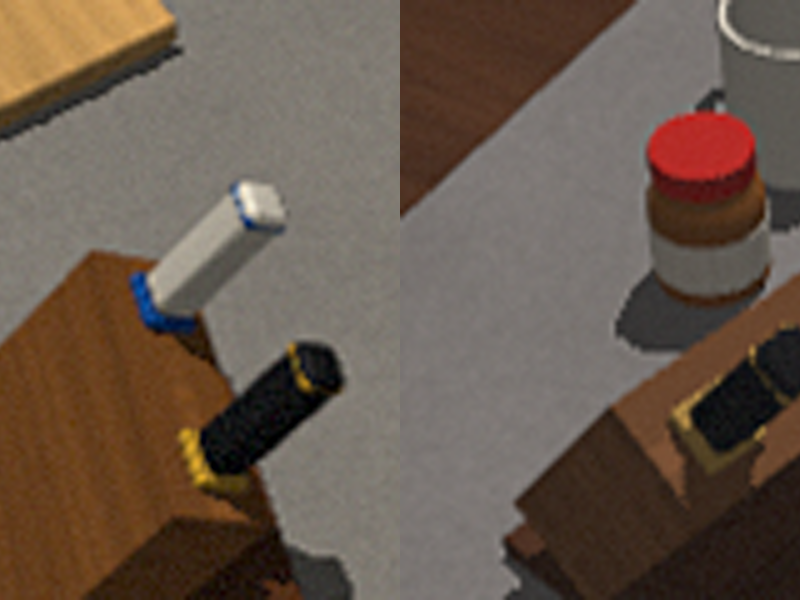

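Request:
{"api": "arm_command", "payload": {
  "series": [
    [0.02,-0.02,-0.02,0],
    [0.05,-0.05,-0.04,0],
    [0.08,-0.08,-0.06,0],
    [0.11,-0.11,-0.08,0],
    [0.14,-0.14,-0.1,0]
  ],
  "hand": 0.0854,
  "grip_force": 20
}}

```text
time: 1.55
ee_pos: [0.2597, -0.3455, 0.3322]
tcp_rot: [180.0, -0.0, 17.9]
wrist_force: [2.0, -0.0, 1.1]
opening: 0.0855
grasp_force: 0.0
```

Request:
{"api": "arm_command", "payload": {
  "series": [
    [0.032,-0.032,0,0],
    [0.064,-0.064,0,0],
    [0.096,-0.096,0,0],
    [0.13,-0.13,0,0],
    [0.16,-0.16,0,0]
  ]
}}

```text
time: 2.05
ee_pos: [0.3628, -0.1436, 0.3316]
tcp_rot: [180.0, -0.0, 17.9]
wrist_force: [1.0, -0.0, -0.4]
opening: 0.0854
grasp_force: 0.0
```

Request:
{"api": "arm_command", "payload": {
  "series": [
    [0.032,-0.032,0,0],
    [0.064,-0.064,0,0],
    [0.096,-0.096,0,0],
    [0.13,-0.13,0,0],
    [0.16,-0.16,0,0]
  ]
}}

```text
time: 2.55
ee_pos: [0.4659, 0.0582, 0.3314]
tcp_rot: [180.0, -0.0, 18.0]
wrist_force: [1.0, -1.1, 0.2]
opening: 0.0855
grasp_force: 0.0
```

Request:
{"api": "arm_command", "payload": {
  "series": [
    [0.032,-0.032,0,0.1],
    [0.064,-0.064,0,0.2],
    [0.096,-0.096,0,0.3],
    [0.13,-0.13,0,0.4],
    [0.16,-0.16,0,0.494]
  ]
}}

```text
time: 3.05
ee_pos: [0.5523, 0.0451, 0.3308]
tcp_rot: [-175.3, 0.4, 2.3]
wrist_force: [-0.4, -0.6, 0.1]
opening: 0.0857
grasp_force: 0.0
```

```bash
python3 - <<'E'
from h import *
o=bot.get_obs(); p=o['ee_pos'];Rt=R_(o['tcp_rot']); print(o['time'],p,o['tcp_rot'],o['wrist_force'])
d=bot.camera('wrist'); cv2.imwrite('pics/w1.png',d['color'])
for t in ('steel_grip','ceramic_grip','stand'):
    print(t,[(np.round(x['location'],1).tolist(),round(x['confidence'],2)) for x in bot.mark_of('wrist',t)])
T=d['T_tool_cam'];K=d['camera_matrix']
np.savez('w1.npz',p=p,Rt=Rt,T=T,K=K)
E
```

```text
3.05 [0.55228457 0.04509201 0.33084688] [-175.34518538    0.43607576    2.33578074] [-0.37577448 -0.57188546  0.14788632]
steel_grip [([35.1, 146.3], 0.9)]
ceramic_grip [([166.1, 173.8], 0.81)]
stand [([71.4, 303.3], 0.96), ([200.4, 153.4], 0.68), ([522.5, 206.5], 0.48)]
```

View pics/w1.png

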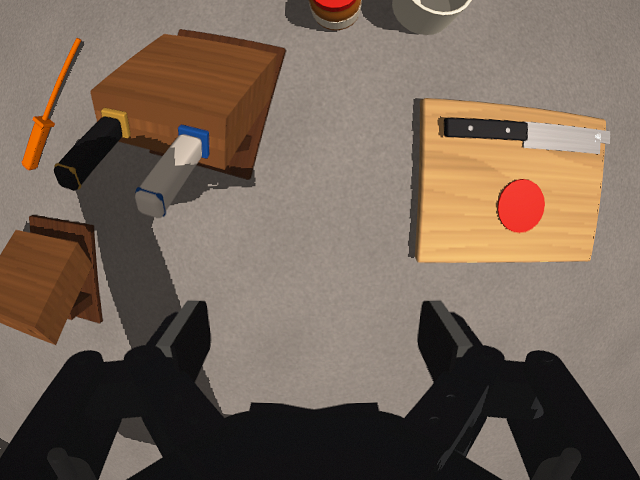

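Request:
{"api": "arm_command", "payload": {
  "series": [
    [0,0,0,0],
    [0,0,0,0],
    [0,0,0,0],
    [0,0,0,0],
    [0,0,0,0]
  ]
}}

```text
time: 3.75
ee_pos: [0.5514, 0.0457, 0.3315]
tcp_rot: [-175.4, 0.4, 2.4]
wrist_force: [0.3, 0.4, 0.2]
opening: 0.0851
grasp_force: 0.0
```

```bash
python3 - <<'E'
from h import *
o=bot.get_obs(); print(o['time'],o['ee_pos'],o['tcp_rot'],o['q'],o['qd'])
E
```

```text
3.75 [0.55138548 0.04570467 0.3314647 ] [-175.37793461    0.38396115    2.41721862] [  2.35965946   9.57664185  26.50322579 107.3151982    4.62167733
 179.94225436] [-0.11786789  0.23087922 -0.05589881  0.01844202  0.02499811  0.07321725]
```

Request:
{"api": "arm_command", "payload": {
  "series": [
    [0,0,0,-0.14],
    [0,0,0,-0.28],
    [0,0,0,-0.42],
    [0,0,0,-0.56],
    [0,0,0,-0.7]
  ]
}}

```text
time: 4.25
ee_pos: [0.5515, 0.0455, 0.3314]
tcp_rot: [-176.2, -2.7, 42.7]
wrist_force: [0.0, 0.3, -1.0]
opening: 0.0855
grasp_force: 0.0
```

```bash
python3 - <<'E'
from h import *
o=bot.get_obs(); print(o['time'],o['ee_pos'],o['tcp_rot'],o['q'])
E
```

```text
4.25 [0.55145964 0.04549775 0.33138481] [-176.22398759   -2.69803099   42.72771067] [  2.3373486    9.58931008  26.5081955  107.3155037    4.62278411
 139.50467511]
```

Request:
{"api": "arm_command", "payload": {
  "series": [
    [0,0,0,-0.148],
    [0,0,0,-0.296],
    [0,0,0,-0.444],
    [0,0,0,-0.592],
    [0,0,0,-0.74]
  ]
}}

```text
time: 4.75
ee_pos: [0.5515, 0.0455, 0.3314]
tcp_rot: [-179.0, -4.5, 85.2]
wrist_force: [-1.2, 0.3, -0.1]
opening: 0.0855
grasp_force: 0.0
```

Request:
{"api": "arm_command", "payload": {
  "series": [
    [0,0,0,-0.148],
    [0,0,0,-0.296],
    [0,0,0,-0.444],
    [0,0,0,-0.592],
    [0,0,0,-0.74]
  ]
}}

```text
time: 5.25
ee_pos: [0.5515, 0.0455, 0.3314]
tcp_rot: [177.6, -4.0, 127.7]
wrist_force: [-1.0, -0.2, -1.4]
opening: 0.0855
grasp_force: 0.0
```

Request:
{"api": "arm_command", "payload": {
  "series": [
    [0,0,0,-0.148],
    [0,0,0,-0.296],
    [0,0,0,-0.444],
    [0,0,0,-0.592],
    [0,0,0,-0.74]
  ]
}}

```text
time: 5.75
ee_pos: [0.5515, 0.0455, 0.3314]
tcp_rot: [175.6, -1.4, 170.1]
wrist_force: [0.1, -0.7, -0.0]
opening: 0.0853
grasp_force: 0.0
```

Request:
{"api": "arm_command", "payload": {
  "series": [
    [0,0,0,-0.148],
    [0,0,0,-0.296],
    [0,0,0,-0.444],
    [0,0,0,-0.592],
    [0,0,0,-0.74]
  ]
}}

```text
time: 6.25
ee_pos: [0.5514, 0.0455, 0.3314]
tcp_rot: [175.8, 2.0, -147.6]
wrist_force: [-0.3, -0.6, 1.4]
opening: 0.0857
grasp_force: 0.0
```

Request:
{"api": "arm_command", "payload": {
  "series": [
    [0,0,0,-0.148],
    [0,0,0,-0.296],
    [0,0,0,-0.444],
    [0,0,0,-0.592],
    [0,0,0,-0.74]
  ]
}}

```text
time: 6.75
ee_pos: [0.5514, 0.0455, 0.3314]
tcp_rot: [178.2, 4.3, -105.2]
wrist_force: [0.2, 0.1, 0.1]
opening: 0.0854
grasp_force: 0.0
```

Request:
{"api": "arm_command", "payload": {
  "series": [
    [0,0,0,-0.148],
    [0,0,0,-0.296],
    [0,0,0,-0.444],
    [0,0,0,-0.592],
    [0,0,0,-0.74]
  ]
}}

```text
time: 7.25
ee_pos: [0.5515, 0.0455, 0.3314]
tcp_rot: [-178.4, 4.4, -62.7]
wrist_force: [0.2, -1.0, 0.8]
opening: 0.0857
grasp_force: 0.0
```

Request:
{"api": "arm_command", "payload": {
  "series": [
    [0,0,0,-0.148],
    [0,0,0,-0.296],
    [0,0,0,-0.444],
    [0,0,0,-0.592],
    [0,0,0,-0.74]
  ]
}}

```text
time: 7.75
ee_pos: [0.5515, 0.0455, 0.3314]
tcp_rot: [-175.9, 2.1, -20.3]
wrist_force: [0.3, -0.0, 0.1]
opening: 0.0856
grasp_force: 0.0
```

Request:
{"api": "arm_command", "payload": {
  "series": [
    [0,0,0,-0.148],
    [0,0,0,-0.296],
    [0,0,0,-0.4],
    [0,0,0,-0.45],
    [0,0,0,-0.5]
  ]
}}

```text
time: 8.25
ee_pos: [0.5489, 0.0723, 0.3313]
tcp_rot: [-176.5, -0.1, 5.7]
wrist_force: [-0.2, -0.3, 0.6]
opening: 0.0858
grasp_force: 0.0
```

```bash
python3 - <<'E'
from h import *
o=bot.get_obs(); print(o['time'],o['ee_pos'],o['tcp_rot'],o['q'],R_(o['tcp_rot'])[:,2])
E
```

```text
8.25 [0.54894658 0.07229349 0.33129444] [-1.76524351e+02 -5.08567428e-02  5.69717645e+00] [   5.71417895    9.19533177   26.09667244  106.84945127    3.4756333
 -179.98296618] [-0.00513661  0.06041281 -0.99816026]
```

Request:
{"api": "arm_command", "payload": {
  "series": [
    [0,0.03,0,-0.08],
    [0,0.06,0,-0.16],
    [0,0.09,0,-0.24],
    [0,0.12,0,-0.32],
    [0,0.15,0,-0.4]
  ]
}}

```text
time: 8.75
ee_pos: [0.5168, 0.1438, 0.3249]
tcp_rot: [178.6, -0.8, 16.3]
wrist_force: [0.3, -0.2, -0.6]
opening: 0.0854
grasp_force: 0.0
```

```bash
python3 - <<'E'
from h import *
o=bot.get_obs(); print(o['time'],o['ee_pos'],o['tcp_rot'],o['q'],R_(o['tcp_rot'])[:,2])
E
```

```text
8.75 [0.51676719 0.14383812 0.32489836] [178.58030191  -0.84685725  16.2790235 ] [  16.30860369    5.55083862   21.34368546  104.94672272   -1.42013509
 -179.97041395] [ 0.02112805 -0.01964079 -0.99958384]
```

Request:
{"api": "arm_command", "payload": {
  "series": [
    [0,0,0,0.144],
    [0,0,0,0.288],
    [0,0,0,0.432],
    [0,0,0,0.576],
    [0,0,0,0.72]
  ]
}}

```text
time: 9.25
ee_pos: [0.517, 0.1432, 0.3251]
tcp_rot: [179.5, -1.6, -25.4]
wrist_force: [-0.3, 0.3, -0.3]
opening: 0.0853
grasp_force: 0.0
```

Request:
{"api": "arm_command", "payload": {
  "series": [
    [0,0,0,0.144],
    [0,0,0,0.288],
    [0,0,0,0.432],
    [0,0,0,0.576],
    [0,0,0,0.72]
  ]
}}

```text
time: 9.75
ee_pos: [0.517, 0.1432, 0.3251]
tcp_rot: [-179.3, -1.5, -66.7]
wrist_force: [-0.5, 0.4, -0.7]
opening: 0.0851
grasp_force: 0.0
```

Request:
{"api": "arm_command", "payload": {
  "series": [
    [0,0,0,0.144],
    [0,0,0,0.288],
    [0,0,0,0.432],
    [0,0,0,0.576],
    [0,0,0,0.72]
  ]
}}

```text
time: 10.25
ee_pos: [0.517, 0.1432, 0.3251]
tcp_rot: [-178.5, -0.7, -107.9]
wrist_force: [-0.6, 0.1, -0.4]
opening: 0.0852
grasp_force: 0.0
```

Request:
{"api": "arm_command", "payload": {
  "series": [
    [0,0,0,0.144],
    [0,0,0,0.288],
    [0,0,0,0.432],
    [0,0,0,0.576],
    [0,0,0,0.72]
  ]
}}

```text
time: 10.75
ee_pos: [0.517, 0.1432, 0.3251]
tcp_rot: [-178.4, 0.5, -149.2]
wrist_force: [0.6, -0.7, 0.2]
opening: 0.0851
grasp_force: 0.0
```

Request:
{"api": "arm_command", "payload": {
  "series": [
    [0,0,0,0.144],
    [0,0,0,0.288],
    [0,0,0,0.432],
    [0,0,0,0.576],
    [0,0,0,0.72]
  ]
}}

```text
time: 11.25
ee_pos: [0.517, 0.1432, 0.3251]
tcp_rot: [-179.1, 1.4, 169.6]
wrist_force: [0.6, -0.6, -0.2]
opening: 0.0852
grasp_force: 0.0
```

```bash
cat >> h.py <<'E'
def wray(px,p,Rt,T,K):
    v=np.array([px[0]-K[0,2],-(px[1]-K[1,2])]); r=np.hypot(*v); th=r/K[0,0]
    d=np.array([*(v/r*np.sin(th)),-np.cos(th)])
    return p+Rt@T[:3,3], Rt@T[:3,:3]@d
def wz(px,z,**k):
    o,d=wray(px,**k); return o+d*(z-o[2])/d[2]
E
python3 - <<'E'
from h import *
w=dict(np.load('w1.npz'))
for n,px in (('steel mark',(35.1,146.3)),('ceramic mark',(166.1,173.8)),('steel mid',(89,153)),('cer mid',(172,178))): print(n,wz(px,.188,**w))
print('pad',wz((521,206),.026,**w))
o=bot.get_obs(); p=o['ee_pos'];Rt=R_(o['tcp_rot']); print(o['time'],p,o['tcp_rot'],o['q'])
d=bot.camera('wrist'); k=dict(p=p,Rt=Rt,T=d['T_tool_cam'],K=d['camera_matrix']); cv2.imwrite('pics/w2.png',d['color'])
for t in ('steel_grip','ceramic_grip','pad_top','steel_tip'):
    for x in bot.mark_of('wrist',t): print(t,x, wz(x['location'],.026 if t=='pad_top' else .188,**k))
E
```

```text
steel mark [0.6205846  0.34259394 0.188     ]
ceramic mark [0.58970859 0.18341543 0.188     ]
steel mid [0.60980849 0.26664404 0.188     ]
cer mid [0.58617447 0.17787221 0.188     ]
pad [ 0.5541442  -0.20013237  0.026     ]
11.25 [0.51699343 0.14321426 0.32509913] [-179.13715736    1.38242918  169.5876453 ] [ 16.22238831   5.56576704  21.38374244 104.96902361  -1.39100175
  26.63484709]
steel_grip {'location': [469.7, 301.8], 'confidence': 0.93} [0.61079308 0.26527209 0.188     ]
steel_grip {'location': [581.8, 217.2], 'confidence': 0.56} [0.55175077 0.38720614 0.188     ]
ceramic_grip {'location': [372.4, 298.9], 'confidence': 0.89} [0.58950003 0.17859363 0.188     ]
pad_top {'location': [92.4, 261.2], 'confidence': 0.68} [ 0.55440275 -0.19646924  0.026     ]
steel_tip {'location': [527.2, 325.3], 'confidence': 0.61} [0.65229678 0.32850056 0.188     ]
```

View pics/w2.png

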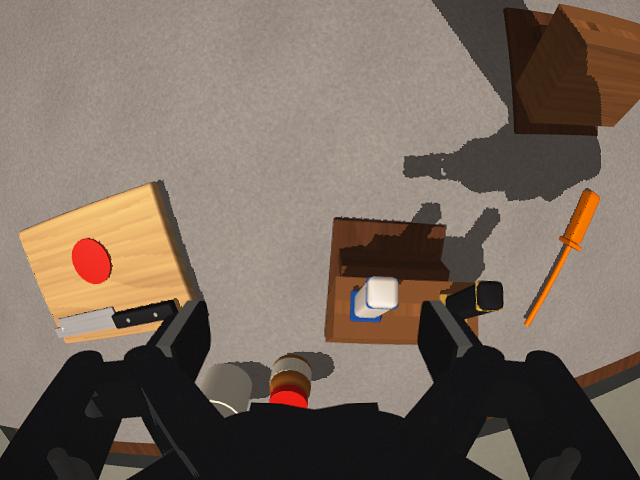

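Request:
{"api": "arm_command", "payload": {
  "series": [
    [-0.012,0.03,0,0.01],
    [-0.025,0.06,0.01,0.02],
    [-0.04,0.09,0.02,0.03],
    [-0.05,0.12,0.04,0.036],
    [-0.058,0.139,0.05,0.036]
  ]
}}

```text
time: 12.0
ee_pos: [0.6006, 0.2699, 0.272]
tcp_rot: [-179.1, 1.3, 168.0]
wrist_force: [0.1, 0.1, -1.1]
opening: 0.0857
grasp_force: 0.0
```

```bash
python3 - <<'E'
from h import *
o=bot.get_obs(); p=o['ee_pos'];Rt=R_(o['tcp_rot']); print(o['time'],p,o['tcp_rot'],o['q'])
d=bot.camera('wrist'); k=dict(p=p,Rt=Rt,T=d['T_tool_cam'],K=d['camera_matrix']); cv2.imwrite('pics/w3.png',d['color'])
for t in ('steel_grip','ceramic_grip'):
    for x in bot.mark_of('wrist',t): print(t,x, wz(x['location'],.188,**k))
np.savez('w3.npz',**k)
g=np.array([.599,.269,.184]); print('tool delta',Rt.T@(g-p))
E
```

```text
12.0 [0.60056327 0.26989333 0.27201607] [-179.14986406    1.26568608  167.9656243 ] [ 24.82215543  21.967538    34.93657726 102.46624616  -1.43938428
  36.85960565]
steel_grip {'location': [532.9, 174.9], 'confidence': 0.92} [0.58185621 0.42566178 0.188     ]
steel_grip {'location': [311.8, 262.3], 'confidence': 0.73} [0.61131184 0.26588095 0.188     ]
ceramic_grip {'location': [181.4, 258.3], 'confidence': 0.61} [0.59103078 0.17962361 0.188     ]
tool delta [0.00328648 0.00010564 0.08797305]
```

View pics/w3.png

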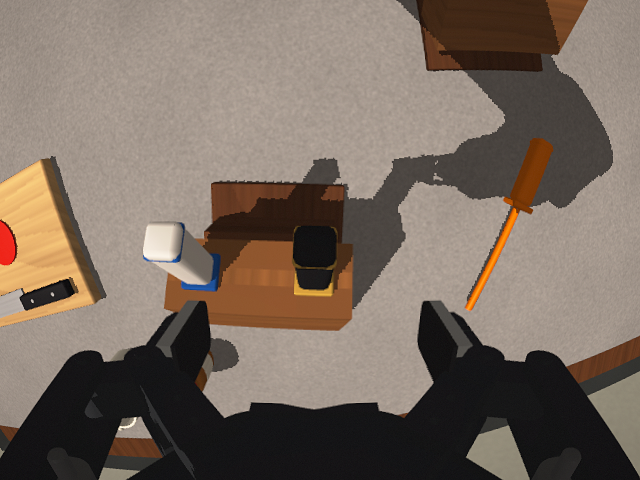

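Request:
{"api": "arm_command", "payload": {
  "series": [
    [0.001,0,0.02,0],
    [0.002,0,0.04,0],
    [0.003,0,0.06,0],
    [0.003,0,0.08,0],
    [0.003,0,0.088,0]
  ]
}}

```text
time: 12.65
ee_pos: [0.5983, 0.266, 0.1859]
tcp_rot: [-179.2, 1.3, 167.8]
wrist_force: [-0.4, -0.5, -0.3]
opening: 0.0853
grasp_force: 0.0
```

Request:
{"api": "arm_command", "payload": {
  "series": [
    [0,0,0,0],
    [0,0,0,0],
    [0,0,0,0],
    [0,0,0,0],
    [0,0,0,0]
  ],
  "hand": 0,
  "grip_force": 20
}}

```text
time: 13.15
ee_pos: [0.5993, 0.2673, 0.1874]
tcp_rot: [-179.3, 1.4, 167.7]
wrist_force: [-1.0, 0.7, 2.7]
opening: 0.0238
grasp_force: 27.0
```

Request:
{"api": "arm_command", "payload": {
  "series": [
    [0,0,0,0],
    [0,0,0,0],
    [0,0,0,0],
    [0,0,0,0],
    [0,0,0,0]
  ]
}}

```text
time: 13.65
ee_pos: [0.5992, 0.2672, 0.1873]
tcp_rot: [-179.3, 1.4, 167.7]
wrist_force: [-0.9, -0.4, 4.7]
opening: 0.0239
grasp_force: 27.4
```

```bash
python3 - <<'E'
from h import *
o=bot.get_obs(); p=o['ee_pos'];Rt=R_(o['tcp_rot']); print(o['time'],p,o['tcp_rot'],o['opening'],o['grasp_force'],o['wrist_force'])
u=np.array([-.560,.124,.819]); print('tool dir of u',Rt.T@u*.13)
E
```

```text
13.65 [0.59918726 0.26723731 0.1873441 ] [-179.28233271    1.42731022  167.71789939] 0.02393863441453057 27.361928522586823 [-0.89033964 -0.35311098  4.72902783]
tool dir of u [ 0.07188773 -0.00109179 -0.10828905]
```

Request:
{"api": "arm_command", "payload": {
  "series": [
    [0.005,0,-0.008,0],
    [0.014,0,-0.021,0],
    [0.022,0,-0.033,0],
    [0.03,0,-0.045,0],
    [0.036,-0.001,-0.054,0]
  ]
}}

```text
time: 14.15
ee_pos: [0.5616, 0.2753, 0.2409]
tcp_rot: [-179.3, 1.4, 167.7]
wrist_force: [1.4, 2.1, -2.7]
opening: 0.0234
grasp_force: 26.4
```

Request:
{"api": "arm_command", "payload": {
  "series": [
    [0.008,0,-0.012,0],
    [0.016,0,-0.024,0],
    [0.024,0,-0.036,0],
    [0.031,0,-0.046,0],
    [0.034,-0.001,-0.051,0]
  ]
}}

```text
time: 14.65
ee_pos: [0.5274, 0.2824, 0.2913]
tcp_rot: [-179.3, 1.4, 167.7]
wrist_force: [1.9, 2.6, -3.1]
opening: 0.0236
grasp_force: 26.9
```

```bash
python3 - <<'E'
from h import *
o=bot.get_obs(); p=o['ee_pos'];Rt=R_(o['tcp_rot']); print(o['time'],p,o['tcp_rot'],o['opening'],o['grasp_force'],o['wrist_force'],o['torque'])
for c in ('scene','side'):
    d=bot.camera(c)['color']; x,y=[int(v) for v in proj(c,p)]; x=min(max(x-75,0),490);y=max(y-80,0)
    cv2.imwrite(f'pics/{c}1.png',cv2.resize(d[y:y+170,x:x+150],(400,453),interpolation=cv2.INTER_CUBIC)); print(c,x,y)
cv2.imwrite('pics/lift.png',np.hstack([cv2.imread('pics/scene1.png'),cv2.imread('pics/side1.png')]))
E
```

```text
14.65 [0.52743989 0.28236913 0.29128755] [-179.29877318    1.41331979  167.74934186] 0.023642991650120498 26.910021901130676 [ 1.93743619  2.60475708 -3.0632519 ] [ 1.23038856 -0.35801927  0.42153478]
scene 307 177
side 227 162
```

View pics/lift.png

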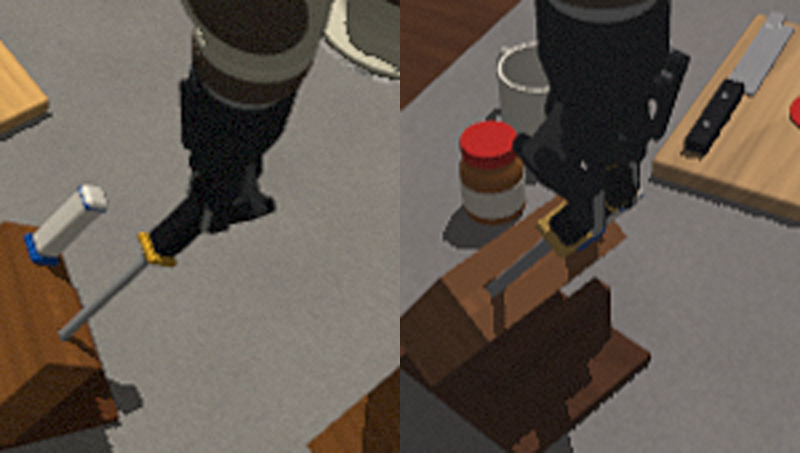

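Request:
{"api": "arm_command", "payload": {
  "series": [
    [0.004,0,-0.006,0],
    [0.01,0,-0.015,0],
    [0.016,0,-0.024,0],
    [0.021,0,-0.032,0],
    [0.022,0,-0.033,0]
  ]
}}

```text
time: 15.25
ee_pos: [0.5054, 0.2871, 0.324]
tcp_rot: [-179.3, 1.4, 167.7]
wrist_force: [-0.2, -0.1, -1.7]
opening: 0.024
grasp_force: 26.5
```

Request:
{"api": "arm_command", "payload": {
  "series": [
    [0.006,0.002,0,0],
    [0.018,0.005,0,0],
    [0.032,0.008,0,0],
    [0.046,0.01,0,0],
    [0.052,0.012,0,0]
  ]
}}

```text
time: 15.75
ee_pos: [0.4559, 0.3106, 0.3212]
tcp_rot: [-179.3, 1.4, 167.8]
wrist_force: [0.7, -0.5, -1.6]
opening: 0.0234
grasp_force: 26.4
```

Request:
{"api": "arm_command", "payload": {
  "series": [
    [0,0,0.008,0],
    [0,0,0.025,0],
    [0,0,0.045,0],
    [0,0,0.062,0],
    [0,0,0.07,0]
  ]
}}

```text
time: 16.25
ee_pos: [0.4588, 0.3082, 0.2486]
tcp_rot: [-179.1, 1.3, 167.7]
wrist_force: [0.0, 0.4, -1.4]
opening: 0.0236
grasp_force: 26.4
```

```bash
cat > look.py <<'E'
import sys
from h import *
o=bot.get_obs(); p=o['ee_pos'];Rt=R_(o['tcp_rot']); print(o['time'],p,o['tcp_rot'],o['opening'],o['grasp_force'],o['wrist_force'])
out=[]
for c in ('scene','side'):
    d=bot.camera(c)['color']; x,y=[int(v) for v in proj(c,p-[0,0,.06])]; x=min(max(x-75,0),490);y=max(min(y-85,310),0)
    for t in ('steel_tip','steel_grip'): print(c,t,[(np.round(m['location'],1).tolist(),round(m['confidence'],2)) for m in bot.mark_of(c,t)])
    out.append(cv2.resize(d[y:y+170,x:x+150],(400,453),interpolation=cv2.INTER_CUBIC)); print(c,x,y,'zoom 2.667')
cv2.imwrite(f'pics/{sys.argv[1]}.png',np.hstack(out))
E
python3 look.py l2
```

```text
16.25 [0.4588031  0.30824863 0.24859879] [-179.12890876    1.27260115  167.70378765] 0.023580688642302828 26.39150708913803 [ 0.01287229  0.40524384 -1.39928828]
scene steel_tip [([356.2, 310.1], 0.93), ([313.1, 413.1], 0.92)]
scene steel_grip [([409.5, 268.1], 0.73), ([396.9, 420.1], 0.58)]
scene 332 193 zoom 2.667
side steel_tip [([168.3, 339.4], 0.95), ([282.1, 305.6], 0.62)]
side steel_grip [([192.7, 421.2], 0.78), ([329.2, 279.2], 0.76)]
side 255 222 zoom 2.667
```

View pics/l2.png

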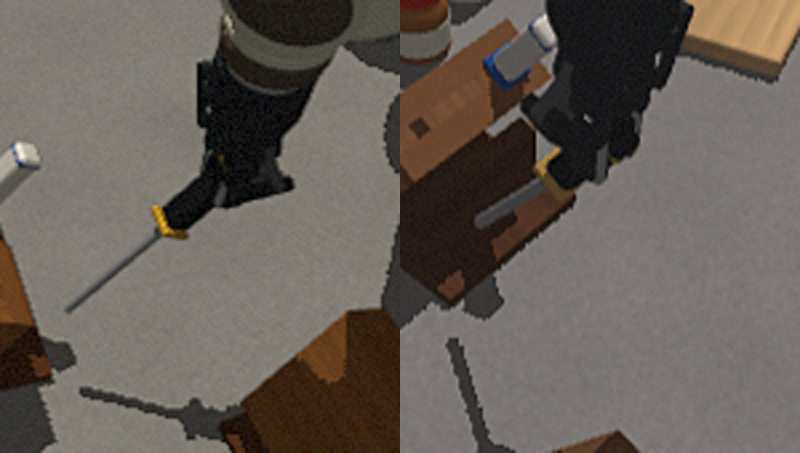

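```bash
python3 - <<'E'
from h import *
t,e=tri((356.7,309.8),(282.8,305.8)); print('tip',t,e)
o=bot.get_obs(); Rt=R_(o['tcp_rot']);G=o['ee_pos']-Rt[:,2]*.019; v=G-t; L=np.linalg.norm(v); print(o['time'],'G',G,'axis',v/L,'L',L,'tilt',np.degrees(np.arccos(v[2]/L)))
ax=Rt[:,0];ax[2]=0
print('tool coords',Rt.T@v)
m=onz('side',(255+19/2.667,222+128/2.667),.148);e=onz('side',(255+40/2.667,222+157/2.667),.131); print('mouth',m,'edge',e, (m-e)@ax)
print('edge-tip along tool x',(e-t)@ax, 'exp edge',(np.array([.613,.265,.131])-t)@ax)
E
```

```text
tip [0.57661757 0.28504247 0.09985931] 0.0011272771102318329
16.55 G [0.45894448 0.30916365 0.27085052] axis [-0.56312079  0.11543115  0.81827295] L 0.20896597713776127 tilt 35.08771867912629
tool coords [ 0.12007393 -0.00363348 -0.17387829]
mouth [0.63827949 0.25826537 0.148     ] edge [0.61795333 0.26297382 0.131     ] -0.020856218064682953
edge-tip along tool x -0.0450730108013023 exp edge -0.03980346245021145
```

Request:
{"api": "arm_command", "payload": {
  "series": [
    [-0.01,0,0,0],
    [-0.025,0,0,0],
    [-0.04,0,0,0],
    [-0.05,0,0,0],
    [-0.055,0,0,0]
  ]
}}

```text
time: 17.05
ee_pos: [0.5142, 0.2965, 0.2518]
tcp_rot: [-179.2, 1.3, 167.7]
wrist_force: [-0.5, 0.3, -0.9]
opening: 0.0235
grasp_force: 26.4
```

Request:
{"api": "arm_command", "payload": {
  "series": [
    [-0.01,0,0,0],
    [-0.02,0,0,0],
    [-0.03,0,0,0],
    [-0.04,0,0,0],
    [-0.05,0,0,0]
  ]
}}

```text
time: 17.55
ee_pos: [0.5622, 0.2863, 0.2535]
tcp_rot: [-179.2, 1.3, 167.7]
wrist_force: [-10.1, 3.2, 10.6]
opening: 0.0239
grasp_force: 28.7
```

Request:
{"api": "arm_command", "payload": {
  "series": [
    [-0.01,0,0,0],
    [-0.02,0,0,0],
    [-0.03,0,0,0],
    [-0.04,0,0,0],
    [-0.045,0,0,0]
  ]
}}

```text
time: 18.05
ee_pos: [0.6065, 0.2766, 0.2546]
tcp_rot: [-179.3, 1.4, 167.7]
wrist_force: [-1.5, 0.6, -1.9]
opening: 0.0236
grasp_force: 27.0
```

```bash
python3 look.py l3
```

```text
18.05 [0.60654016 0.27659674 0.25462923] [-179.25722806    1.38975333  167.69782804] 0.023611588051735216 26.958088874816895 [-1.45477971  0.6005221  -1.85798613]
scene steel_tip [([338.4, 317.3], 0.72)]
scene steel_grip [([395.2, 420.8], 0.85), ([351.7, 277.1], 0.59)]
scene 271 207 zoom 2.667
side steel_tip [([269.1, 303.5], 0.81), ([165.1, 342.6], 0.68)]
side steel_grip [([272.1, 243.9], 0.7), ([197.0, 421.0], 0.59)]
side 194 179 zoom 2.667
```

View pics/l3.png

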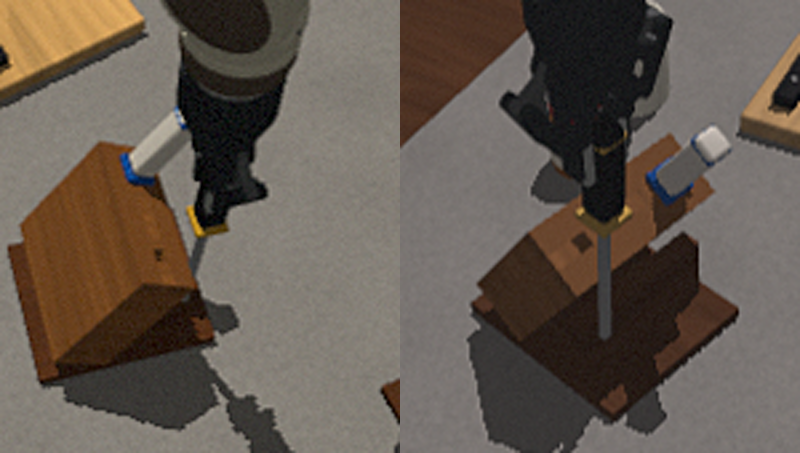

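```bash
cat > tilt.py <<'E'
import sys
from h import *
def tilt(c,px,off=-.0036):
    o=bot.get_obs(); Rt=R_(o['tcp_rot']);G=o['ee_pos']-Rt[:,2]*.019; n=Rt[:,1]
    a,d=ray(c,px); t=a+d*(((G-a)@n+off)/(d@n)); v=G-t
    print(o['time'],'G',G.round(4),'tip',t.round(4),'L',np.linalg.norm(v),'tilt in tool x',np.degrees(np.arctan2(v@Rt[:,0],v[2])),'tool y',np.degrees(np.arctan2(v@n,v[2])))
if __name__=='__main__': tilt(sys.argv[1],(float(sys.argv[2]),float(sys.argv[3])))
E
python3 tilt.py side 270.9 305.7; python3 tilt.py side 269.1 303.5;python3 tilt.py scene 338.4 317.3
```

```text
18.35 G [0.6051 0.2771 0.2731] tip [0.6182 0.2675 0.0588] L 0.21494566770834805 tilt in tool x 2.6082003725373895 tool y 0.9622699980292305
18.35 G [0.6051 0.2771 0.2731] tip [0.6231 0.2665 0.0621] L 0.21205460067723308 tilt in tool x 4.009753289115351 tool y 0.97733327258179
18.35 G [0.6051 0.2771 0.2731] tip [0.6166 0.268  0.0662] L 0.2074014284760027 tilt in tool x 2.276035438464238 tool y 0.9969020890778659
```

Request:
{"api": "arm_command", "payload": {
  "series": [
    [-0.004,0,0,0],
    [-0.007,0,0,0],
    [-0.008,0,0,0],
    [-0.007,0,0,0],
    [-0.003,0,0,0]
  ]
}}

```text
time: 18.85
ee_pos: [0.6088, 0.276, 0.2543]
tcp_rot: [-179.2, 1.4, 167.7]
wrist_force: [-0.5, -0.2, -2.8]
opening: 0.0234
grasp_force: 27.0
```

Request:
{"api": "arm_command", "payload": {
  "series": [
    [0.006,0,0,0],
    [0.02,0,-0.005,0],
    [0.04,0,-0.02,0],
    [0.06,0,-0.04,0],
    [0.075,0,-0.055,0]
  ]
}}

```text
time: 19.35
ee_pos: [0.5322, 0.2935, 0.3098]
tcp_rot: [-179.3, 1.4, 167.7]
wrist_force: [0.3, -0.4, -1.7]
opening: 0.0235
grasp_force: 27.0
```

Request:
{"api": "arm_command", "payload": {
  "series": [
    [0.01,0,-0.015,0],
    [0.025,0,-0.03,0],
    [0.035,0,-0.045,0],
    [0.043,0,-0.055,0],
    [0.045,0,-0.06,0]
  ]
}}

```text
time: 19.85
ee_pos: [0.4883, 0.3041, 0.368]
tcp_rot: [-179.3, 1.4, 167.7]
wrist_force: [-0.2, -0.1, -1.9]
opening: 0.0238
grasp_force: 27.0
```

```bash
python3 look.py l4; python3 - <<'E'
from h import *
o=bot.get_obs(); Rt=R_(o['tcp_rot']); p=o['ee_pos']; print('to C',Rt.T@(np.array([.47,-.199,p[2]])-p))
E
```

```text
19.85 [0.48828151 0.30410913 0.36799103] [-179.2909299     1.41752821  167.73994376] 0.023815924516255523 26.996317505836487 [-0.22837817 -0.14982989 -1.92812116]
scene steel_tip [([313.0, 412.1], 0.8), ([396.8, 285.0], 0.66)]
scene steel_grip [([414.9, 236.8], 0.64), ([396.0, 418.3], 0.61)]
scene 329 168 zoom 2.667
side steel_tip [([166.5, 341.6], 0.85), ([318.4, 301.5], 0.75), ([385.4, 202.5], 0.7)]
side steel_grip [([321.5, 227.0], 0.86), ([192.7, 421.0], 0.75), ([388.1, 204.0], 0.5)]
side 241 166 zoom 2.667
to C [-0.08833281 -0.49509397  0.00915242]
```

Request:
{"api": "arm_command", "payload": {
  "series": [
    [0,-0.01,0,0],
    [0,-0.035,0,0],
    [-0.01,-0.07,0,0],
    [-0.02,-0.11,0,0],
    [-0.03,-0.15,0,0]
  ]
}}

```text
time: 20.65
ee_pos: [0.4858, 0.1489, 0.3691]
tcp_rot: [-179.2, 1.3, 167.7]
wrist_force: [1.1, 0.5, -1.3]
opening: 0.0236
grasp_force: 27.0
```

Request:
{"api": "arm_command", "payload": {
  "series": [
    [-0.01,-0.04,0,0],
    [-0.02,-0.08,0,0],
    [-0.03,-0.12,0,0],
    [-0.04,-0.16,0,0],
    [-0.05,-0.2,0,0]
  ]
}}

```text
time: 21.15
ee_pos: [0.4917, -0.0574, 0.3731]
tcp_rot: [-179.2, 1.4, 167.7]
wrist_force: [1.1, 0.3, -1.9]
opening: 0.0238
grasp_force: 27.0
```

Request:
{"api": "arm_command", "payload": {
  "series": [
    [-0.01,-0.04,0,0],
    [-0.02,-0.08,0,0],
    [-0.03,-0.115,0,0],
    [-0.035,-0.14,0,0],
    [-0.04,-0.145,0,0]
  ]
}}

```text
time: 21.65
ee_pos: [0.4996, -0.2082, 0.3756]
tcp_rot: [-179.2, 1.3, 167.5]
wrist_force: [-0.2, 1.1, -1.5]
opening: 0.0239
grasp_force: 27.0
```

```bash
python3 look.py l5; python3 - <<'E'
from h import *
t,e=tri((396.8,285.0),(318.4,301.5)); G=np.array([.488,.304,.387]); v=G-t; print('earlier tip',t,e,'L',np.linalg.norm(v),'tilt xy deg',np.degrees(v[:2]/v[2]))
E
```

```text
21.65 [ 0.49964558 -0.20823606  0.37561784] [-179.2075143     1.31291573  167.51657255] 0.023949161898299987 26.972622871398926 [-0.2001513   1.14513983 -1.52496905]
scene steel_tip [([313.6, 413.0], 0.83), ([293.0, 147.8], 0.72)]
scene steel_grip [([396.1, 419.4], 0.8), ([295.1, 94.2], 0.7)]
scene 215 27 zoom 2.667
side steel_tip [([411.1, 156.3], 0.73), ([165.8, 340.1], 0.62)]
side steel_grip [([426.3, 84.6], 0.93), ([194.8, 419.3], 0.62)]
side 344 25 zoom 2.667
earlier tip [0.48698434 0.30525142 0.18130755] 0.005771458878044069 L 0.20569876625996683 tilt xy deg [ 0.28291178 -0.34858303]
```

View pics/l5.png

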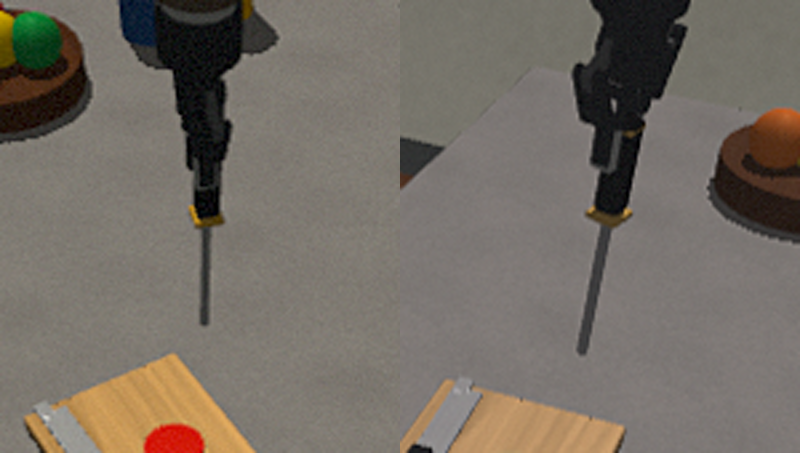

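```bash
python3 - <<'E'
from h import *
t,e=tri((292.2,148),(412,156.8)); o=bot.get_obs(); Rt=R_(o['tcp_rot']);p=o['ee_pos'];G=p-Rt[:,2]*.019; v=G-t; print(p,'tip',t,e,'L',np.linalg.norm(v),'tilt',np.degrees(v[:2]/v[2]))
print(Rt.T@(np.array([.5535,-.199,.057])-t), Rt.T@(np.array([.554,-.199,.057])-(G-[0,0,.209])))
E
```

```text
[ 0.50059549 -0.20436841  0.37634841] tip [ 0.49988222 -0.20458921  0.19350111] 0.0013111611538069938 L 0.20184115797782692 tilt [0.09064357 0.16005823]
[-0.04791726  0.01863475  0.13746032] [-0.04838557  0.01802715  0.13031707]
```

Request:
{"api": "arm_command", "payload": {
  "series": [
    [-0.01,0.004,0,0],
    [-0.025,0.01,0,0],
    [-0.04,0.015,0.01,0],
    [-0.048,0.018,0.025,0],
    [-0.048,0.018,0.04,0]
  ]
}}

```text
time: 22.45
ee_pos: [0.5542, -0.1979, 0.3348]
tcp_rot: [-179.3, 1.3, 167.8]
wrist_force: [-0.8, 0.6, -1.5]
opening: 0.0235
grasp_force: 27.0
```

Request:
{"api": "arm_command", "payload": {
  "series": [
    [0,0,0.015,0],
    [0,0,0.035,0],
    [0,0,0.06,0],
    [0,0,0.08,0],
    [0,0,0.09,0]
  ]
}}

```text
time: 22.95
ee_pos: [0.5541, -0.1996, 0.244]
tcp_rot: [-179.3, 1.2, 167.8]
wrist_force: [-0.2, 0.7, -1.3]
opening: 0.0237
grasp_force: 26.9
```

Request:
{"api": "arm_command", "payload": {
  "series": [
    [0,0,0,0],
    [0,0,0,0],
    [0,0,0,0],
    [0,0,0,0],
    [0,0,0,0]
  ]
}}

```text
time: 23.45
ee_pos: [0.5543, -0.2004, 0.2477]
tcp_rot: [-179.2, 1.4, 167.7]
wrist_force: [-0.0, 0.1, -0.6]
opening: 0.0237
grasp_force: 26.9
```

```bash
python3 look.py l6
```

```text
23.45 [ 0.55429497 -0.20043961  0.24770472] [-179.2248407     1.42301403  167.7109793 ] 0.02371550238903157 26.936934292316437 [-0.03044892  0.05296217 -0.57292205]
scene steel_tip [([314.3, 411.3], 0.75), ([337.9, 308.6], 0.58), ([278.1, 190.7], 0.56)]
scene steel_grip [([395.8, 418.9], 0.83), ([279.9, 140.2], 0.81)]
scene 200 71 zoom 2.667
side steel_tip [([384.1, 195.3], 0.7), ([164.8, 342.6], 0.67)]
side steel_grip [([397.5, 134.6], 0.76)]
side 315 68 zoom 2.667
```

View pics/l6.png

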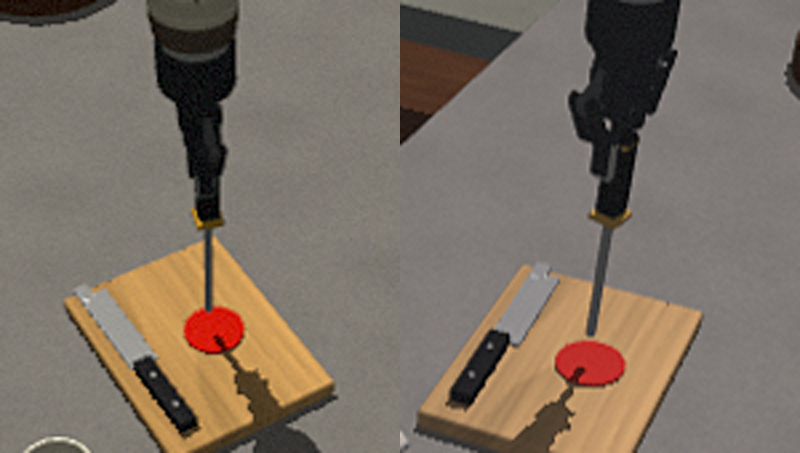

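```bash
python3 - <<'E'
from h import *
print(tri((278.4,187.2),(386.6,193.6)), tri((278.1,190.7),(384.1,195.3)))
o=bot.get_obs(); print(o['time'],o['ee_pos'],np.abs(o['qd']).max(),o['grasp_force'])
print(bot.job_done())
E
```

```text
(array([ 0.55385773, -0.20200502,  0.06082818]), np.float64(0.001801818333760082)) (array([ 0.55867963, -0.19483945,  0.05670686]), np.float64(0.004845862680816931))
23.75 [ 0.55404625 -0.20036418  0.24711514] 0.053065792722928766 26.937321424484253
the job is handed in; nothing more can be done
None
```

I handed the job in at 23.75 s with the gripper still holding the steel upright over the red pad, its tip measured about 3 cm above the pad and within a few millimetres of its centre; the judge gave no verdict.

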